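Find the heating place left on and release its latched key

TASK

One of the four heating places of the hot plate has been left switched on: its key is latched down, the other three are up. First check the whole row with a fingertip: starting at the robot's left and going to its right, tap each of the four keys lightly and lift off again. Then press the one that is latched down so that it springs back up; leave the other keys up and the ware standing where it is.

Things in the scene. Friction and masses are not known exactly. Their poses are not given: they have to be found in the camera images.
- heater: Four-place hot plate, stainless, 260 (x) x 400 (y) x 75 mm high, fixed. Origin: centre of the underside. +y to the robot's left, +x away from the robot (turned up to 15 deg). On its flat top deck, 75 mm high, four dark plates (76 mm across, 10 mm proud) stand in a row at x = 35 mm, y = 127.5, 42.5, -42.5, -127.5 mm; in front of each, at x = -85 mm and the same y, is its push key.
- seat_a: Black bezel of one of four identical push keys, with its key. Origin: middle of the key at deck level; axes as the hot plate's, z up. Grey flat cap 34 (x) x 24 (y) mm, its top 14 mm above the deck when up, 9.5 mm when latched. An up key gives way under 2 N, +0.8 N per mm, and latches if pushed in past about 6.3 mm and let go. The letters a to d do not tell the place in the row, which changes.
- seat_b: Black bezel of one of four identical push keys, with its key. Origin: middle of the key at deck level; axes as the hot plate's, z up. Grey flat cap 34 (x) x 24 (y) mm, its top 14 mm above the deck when up, 9.5 mm when latched. An up key gives way under 2 N, +0.8 N per mm, and latches if pushed in past about 6.3 mm and let go. The letters a to d do not tell the place in the row, which changes.
- seat_c: Black bezel of one of four identical push keys, with its key. Origin: middle of the key at deck level; axes as the hot plate's, z up. Grey flat cap 34 (x) x 24 (y) mm, its top 14 mm above the deck when up, 9.5 mm when latched. An up key gives way under 2 N, +0.8 N per mm, and latches if pushed in past about 6.3 mm and let go. The letters a to d do not tell the place in the row, which changes.
- seat_d: Black bezel of one of four identical push keys, with its key. Origin: middle of the key at deck level; axes as the hot plate's, z up. Grey flat cap 34 (x) x 24 (y) mm, its top 14 mm above the deck when up, 9.5 mm when latched. An up key gives way under 2 N, +0.8 N per mm, and latches if pushed in past about 6.3 mm and let go. The letters a to d do not tell the place in the row, which changes.
- key_a (a joint): Travel of the key in seat_a, in m, straight down: 0 = up (off), 0.0045 = latched down (on), 0.008 = bottom stop. Push-push key with a return spring. If latched, it does not give under less than about 5 N, and springs up to 0 once it is pushed in past about 6.5 mm (7 N; 8.5 N at the bottom stop) and let go. Exactly one of the four keys is latched at the start.
- key_b (a joint): Travel of the key in seat_b, in m, straight down: 0 = up (off), 0.0045 = latched down (on), 0.008 = bottom stop. Push-push key with a return spring. If latched, it does not give under less than about 5 N, and springs up to 0 once it is pushed in past about 6.5 mm (7 N; 8.5 N at the bottom stop) and let go. Exactly one of the four keys is latched at the start.
- key_c (a joint): Travel of the key in seat_c, in m, straight down: 0 = up (off), 0.0045 = latched down (on), 0.008 = bottom stop. Push-push key with a return spring. If latched, it does not give under less than about 5 N, and springs up to 0 once it is pushed in past about 6.5 mm (7 N; 8.5 N at the bottom stop) and let go. Exactly one of the four keys is latched at the start.
- key_d (a joint): Travel of the key in seat_d, in m, straight down: 0 = up (off), 0.0045 = latched down (on), 0.008 = bottom stop. Push-push key with a return spring. If latched, it does not give under less than about 5 N, and springs up to 0 once it is pushed in past about 6.5 mm (7 N; 8.5 N at the bottom stop) and let go. Exactly one of the four keys is latched at the start.
- crucible: Small white porcelain crucible, 44 mm across the mouth, 38 mm high, loose, standing on one of the plates. Origin: centre of its underside. Bystander.
- dish: White porcelain evaporating dish, 64 mm across, 24 mm high, loose, standing on another plate. Origin: centre of its underside. Bystander.
- sieve: Round brass test sieve, 104 mm across, 45 mm high, loose on the bench to the robot's left of the hot plate. Origin: centre of its underside. Bystander.
- beaker: Glass beaker, 74 mm across, 95 mm high, loose on the bench to the robot's right of the hot plate. Origin: centre of its underside. Bystander.

How it is judged:
By the outcome, as a careful person would: the job done as asked, in the order asked, and still so for the second after the job is handed in, with the robot touching nothing.
It also fails if it takes over 54 s, if anything falls off the work surface, if the arm or the gripper's body presses on something with over 40 N, if the wrist force passes 120 N, or if a joint passes its speed limit or range.

ROBOT

A 6-joint arm with a two-finger parallel gripper is mounted at the origin on the work surface. World frame = base frame: x ahead of the robot, y to its left, z up, the work surface at z = 0. Lengths are in m, angles in degrees, forces in N, time in s.
With the tool pointing down it reaches from about 0.375 to 0.9 m from the base axis. Payload 3.1 kg.
Tool frame: the origin (TCP) lies at the very end of the fingers, on their centre line; the grasp point (between the pads) lies bot.hold_point_z behind it (bot.hold_point_z is the distance from the TCP to the grasp point, in m); z points along the fingers, y is the line along which they close (so a half turn about z gives the same grasp; the last joint's range is limited). The gripper opens to 87 mm and grips with 3 to 60 N. Pads are 19 mm wide; open, the fingers measure 117 mm over their backs; the gripper's body (75 mm by 190 mm) begins 51 mm behind the grasp point.
Start: joints at [-85.457, 30.224, 82.088, -0, 67.689, -10.227], TCP at [0.159, -0.604, 0.223] pointing down, gripper open.
Joint ranges: [-176.69, 176.69], [-43.24, 126.21], [12.49, 139.97], [-82, 262], [0, 151.66], [-163.58, 163.58]. Speed limits (degrees/s): [159.86, 159.86, 180, 180, 180, 180].

INTERFACE

Orientations are given as a 3x3 rotation matrix whose columns are the frame's x, y, z axes.
In Python, from rig import bot gives the robot as it stands.
- The arm moves only by the tool apply_moves, never from a script. Its argument "plan" is one flat list of numbers, 4 for each row, row after row: the shift along the world's x, y, z normalised to -1 to 1, where 1 is 0.05 m, then the turn about the world's z normalised to -1 to 1, where 1 is 10 degrees. A call has 1 to 12 rows; each row shifts and turns the commanded pose from where the row before left it; what a row does not reach is not made up. A row lasts 1/8 s, in which the tool goes at most 62.5 mm and 10.7 degrees, less where a joint would pass 70% of its speed; a pose out of reach is approached as far as the arm can. A call with a number of a shift or a turn outside -1 to 1 is refused whole. A call with a gripper value outside its range is refused whole. "grip" is the closure, from -1 (fully open) to 1 (shut), so that 0 is half open, set as the call begins (left out, the last holds). The fingers move at their own pace and stop on an object; the grip force is fixed at half the most. Time passes only in rows, so rows that do not move let the fingers close. It gives the time, the measured TCP pose, the force, the opening and the grip force at its end, in the units of the state.
- bot.read_state(): the state, without advancing time (a new reading comes with each control period).
- bot.capture(name): name is "scene" or "top" or "wrist"; returns (picture, depth): 480x640x3 uint8, red, green, blue; 480x640 float32, m along the optical axis (not along the pixel's ray), 0 where there is no reading.
- bot.camera_info(name): a dict with "vertical_fov" (degrees; the focal length in pixels is half the picture's height over the tangent of half this angle, whatever the lens; pixels are square), "cx", "cy" (the principal point, pixels), "rvec" (rotation vector, rad) and "tvec" (3), from world to camera coordinates, as OpenCV has them; the wrist camera has in their place "mount" (4x4, takes a point from camera to tool coordinates, whose origin is the TCP and whose axes are the flange's). Camera axes: x right, y down, z forward; pixel columns grow to the right and rows downward; lengths in m; the calibration is good to about 2 mm. A picture is of the moment at which its call begins: read the wrist's pose just before it. camera_info takes no time and is no camera call.
- bot.hand_in(): hands the job in; it is judged then, once.
Trained networks look in the newest picture that a camera, given by its name, has taken for a name from the list of things; names that differ only in an ending like _2 or _b are one class to them, and where a whole thing is asked for, a point or a joint stands for the part that bears it (a point fixed in the world has none). Each returns a list of dicts, best first, with "p" (0 to 1); they miss things now and then, are a little off and sometimes report something else, mostly with a low value. They report only what shows in the picture. A call takes as long as a camera call.
- bot.outline_of(camera, target): "mask" (480x640 bool, what is visible of it) and "xy" ([column, row] as shares, 0 to 1, of the picture: columns of its width, rows of its height, amid what is visible of it).
- bot.pinpoint(camera, target): "xy" ([column, row] as shares, 0 to 1, of the picture: columns of its width, rows of its height: a listed point, or the origin of a listed thing).
The state is a dict: "time_s": time; "joint_positions": joint angles; "qvel": joint speeds; "tau": joint torques, N m; "position": TCP position; "tcp_rot": TCP orientation; "force": force on the tool from outside, world axes, zero at the start; "moment": the same for the moment, N m; "opening": opening from 0.0 (shut) to 1.0 (fully open); "grasp_force": force on a finger pad.
Only numpy, scipy, OpenCV 4.12 (cv2) and the standard library are available. Lean on these libraries where they do the work, as an engineer would, in place of code of your own. Each camera call takes 0.05 s, during which the arm holds its last target. There are 200 camera calls.

## Working session

There is one attempt and no reset: what is moved stays moved. The work goes in short steps, Python scripts to look and compute and a tool call to move; the robot and the scene stay as the last step left them, time stands still between calls to the robot, and variables do not carry over. Pictures are saved under pics/ and viewed, at most 10 in all, crops included, and the job is handed in when it is done.

Besides the shell and the picture viewer there is one more tool, called after ">>>" as name(argument=value, ...) on one line, values as JSON. apply_moves: Moves the arm, as the interface text tells. Its arguments: {"type":"object","properties":{"plan":{"type":"array","items":{"type":"number"}},"grip":{"type":"number"}},"required":["plan"]}

```bash
mkdir -p pics; cat > h.py <<'E'
import numpy as np, cv2
from rig import bot
def K(i): 
    f=240/np.tan(np.radians(i["vertical_fov"]/2)); return f
def cloud(name,depth):
    i=bot.camera_info(name); f=K(i)
    v,u=np.mgrid[0:480,0:640]; P=np.stack([(u-i["cx"])/f*depth,(v-i["cy"])/f*depth,depth],-1)
    R=cv2.Rodrigues(np.array(i["rvec"],float))[0]; t=np.array(i["tvec"]).ravel()
    return (P-t)@R
E
python3 - <<'E'
from h import *
print({k:v for k,v in bot.camera_info("top").items()})
for n in ["scene","top"]:
    im,d=bot.capture(n); cv2.imwrite(f"pics/{n}.png",im[...,::-1]); np.savez(f"{n}.npz",im=im,d=d)
    W=cloud(n,d)
    for t in ["heater","seat_a"]:
        for o in bot.outline_of(n,t):
            m=o["mask"]&(d>0); print(n,t,o["p"],np.array(o["xy"])*[640,480],m.sum(),np.median(W[m],0).round(4))
        for o in bot.pinpoint(n,t):
            x,y=(np.array(o["xy"])*[640,480]).astype(int); print("pin",t,o["p"],x,y,W[y,x].round(4))
s=bot.read_state();print(s["time_s"],s["position"],s["tcp_rot"],s["force"],s["opening"],bot.hold_point_z)
E
```

```text
{'vertical_fov': 48.328838031396955, 'cx': 316.6008955634435, 'cy': 238.84899384730923, 'rvec': array([ 2.17421939, -2.16314929,  0.07111186]), 'tvec': array([-2.42613439e-04,  5.78289773e-01,  1.35087417e+00])}
scene heater 0.93 [312.192 270.624] 10619 [0.6865 0.0686 0.0752]
pin heater 0.95 312 272 [0.6975 0.0787 0.0864]
pin heater 0.19 332 241 [0.573  0.0081 0.0772]
scene seat_a 0.53 [320.32 220.32] 128 [ 0.5493 -0.0761  0.0848]
scene seat_a 0.5 [344.576 256.416] 134 [0.5885 0.0876 0.0829]
scene seat_a 0.44 [363.776 275.808] 171 [0.6086 0.1722 0.0853]
pin seat_a 0.64 333 237 [0.5688 0.0074 0.0894]
pin seat_a 0.64 342 255 [0.5932 0.0768 0.0853]
pin seat_a 0.53 359 276 [0.6126 0.1704 0.0898]
top heater 0.66 [313.6   207.984] 15554 [0.6514 0.0161 0.0758]
pin heater 0.82 312 208 [0.6508 0.0136 0.0766]
top seat_a 0.81 [349.632 249.024] 243 [ 0.5436 -0.0803  0.0853]
top seat_a 0.79 [317.184 243.408] 220 [5.625e-01 5.000e-04 8.660e-02]
top seat_a 0.7 [285.504 235.008] 219 [0.5824 0.0822 0.0825]
top seat_a 0.51 [251.712 227.712] 248 [0.6053 0.1644 0.0851]
pin seat_a 0.69 316 243 [0.5624 0.0028 0.0911]
pin seat_a 0.65 249 229 [0.5961 0.1674 0.0924]
pin seat_a 0.63 283 236 [0.5801 0.0846 0.0816]
0.5 [ 0.15937475 -0.60427868  0.22250477] [[ 9.66952648e-01  2.54956026e-01  2.55893088e-05]
 [ 2.54956023e-01 -9.66952646e-01  8.13540449e-05]
 [ 4.54853538e-05 -7.21413608e-05 -9.99999996e-01]] [-0.82055391 -0.33054073 -0.09385049] 0.9981206127883742 0.0187
```

View pics/top.png

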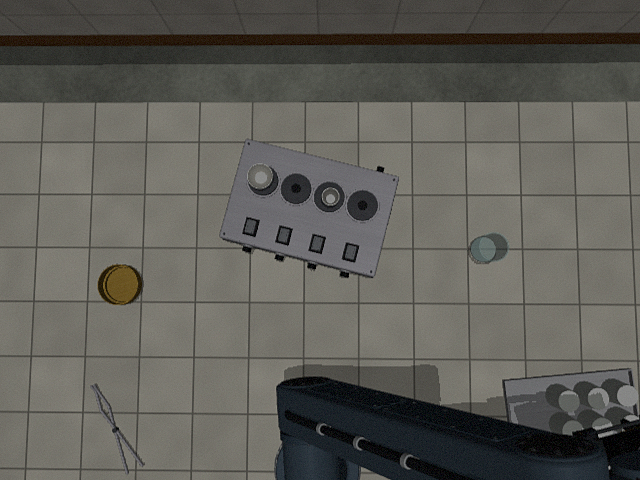

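View pics/scene.png

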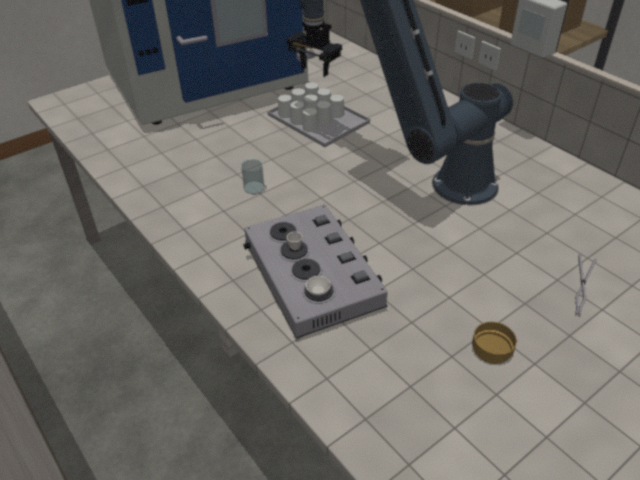

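The top view shows the four keys at about (251,227), (284,236), (317,243) and (351,252), with the plate turned about -14°. I'll move above the row with the gripper shut, its closing axis along the plate's x.

>>> apply_moves(plan=[0.571,0.92,0.143,0.436,0.571,0.92,0.143,0.436,0.571,0.92,0.143,0.436,0.571,0.92,0.143,0.436,0.571,0.92,0.143,0.436,0.571,0.92,0.143,0.436,0.571,0.92,0.143,0.436], grip=1)

```text
time_s: 1.38
position: [0.36, -0.2809, 0.2731]
tcp_rot: [[0.702, 0.712, 0.001], [0.712, -0.702, -0.001], [0.0, 0.001, -1.0]]
force: [0.6, -0.3, 0.4]
opening: 0.288
grasp_force: 0.0
```

>>> apply_moves(plan=[0.571,0.92,0.143,0.436,0.571,0.92,0.143,0.436,0.571,0.92,0.143,0.436,0.571,0.92,0.143,0.436,0.571,0.92,0.143,0.436,0.571,0.92,0.143,0.436,0.571,0.92,0.143,0.436,0,0,0,0,0,0,0,0])

```text
time_s: 2.5
position: [0.5585, 0.0396, 0.3223]
tcp_rot: [[0.245, 0.97, -0.001], [0.97, -0.245, -0.001], [-0.001, -0.001, -1.0]]
force: [-0.9, -1.3, -0.6]
opening: 0.01
grasp_force: 0.0
```

```bash
cat >> h.py <<'E'
def wcloud(depth,s):
    i=bot.camera_info("wrist"); f=K(i); M=np.array(i["mount"])
    v,u=np.mgrid[0:480,0:640]; P=np.stack([(u-i["cx"])/f*depth,(v-i["cy"])/f*depth,depth],-1)
    T=P@M[:3,:3].T+M[:3,3]
    return T@np.array(s["tcp_rot"]).T+s["position"]
E
python3 - <<'E'
from h import *
s=bot.read_state(); im,d=bot.capture("wrist"); cv2.imwrite("pics/w1.png",im[...,::-1]); W=wcloud(d,s)
np.savez("w1.npz",im=im,d=d,W=W)
print(s["time_s"],s["position"],s["tcp_rot"],s["force"],s["opening"],s["joint_positions"]); print(bot.camera_info("wrist")["mount"])
for t in ["heater","seat_a"]:
    for o in bot.outline_of("wrist",t):
        m=o["mask"]&(d>0); print(t,o["p"],np.array(o["xy"])*[640,480],m.sum(),np.median(W[m],0).round(4))
    for o in bot.pinpoint("wrist",t):
        x,y=(np.array(o["xy"])*[640,480]).astype(int); print("pin",t,o["p"],x,y,W[y,x].round(4))
E
```

```text
2.5 [0.55849138 0.0396427  0.32233158] [[ 2.44741899e-01  9.69587590e-01 -1.14352858e-03]
 [ 9.69587955e-01 -2.44742593e-01 -5.10954199e-04]
 [-7.75285001e-04 -9.83699636e-04 -9.99999216e-01]] [-0.90065321 -1.34202207 -0.58765068] 0.009585775542322929 [-7.35372142e+00  1.92984554e+01  8.40365253e+01 -3.84480193e-02
  7.67262556e+01  6.82173384e+00]
[[-3.19420463e-04 -9.52115556e-01 -3.05738230e-01  8.45679911e-02]
 [ 9.99999949e-01 -3.04220939e-04 -9.73609293e-05 -4.04748269e-04]
 [-3.13116062e-07 -3.05738245e-01  9.52115605e-01 -1.61965215e-01]
 [ 0.00000000e+00  0.00000000e+00  0.00000000e+00  1.00000000e+00]]
heater 0.56 [406.976 148.08 ] 62896 [0.6645 0.0685 0.075 ]
pin heater 0.63 387 179 [0.6411 0.0425 0.075 ]
seat_a 0.97 [330.624  70.32 ] 1460 [0.6033 0.1663 0.0876]
seat_a 0.92 [327.616 225.312] 976 [0.5625 0.0059 0.0876]
seat_a 0.73 [338.688 289.824] 194 [ 0.5576 -0.0766  0.0775]
seat_a 0.73 [326.976 154.512] 1196 [0.582  0.0858 0.0829]
pin seat_a 0.92 331 72 [0.6043 0.1654 0.0879]
pin seat_a 0.91 329 156 [0.5828 0.0845 0.084 ]
pin seat_a 0.9 328 228 [0.5626 0.0067 0.0898]
pin seat_a 0.67 326 294 [0.5645 0.048  0.3356]
```

View pics/w1.png

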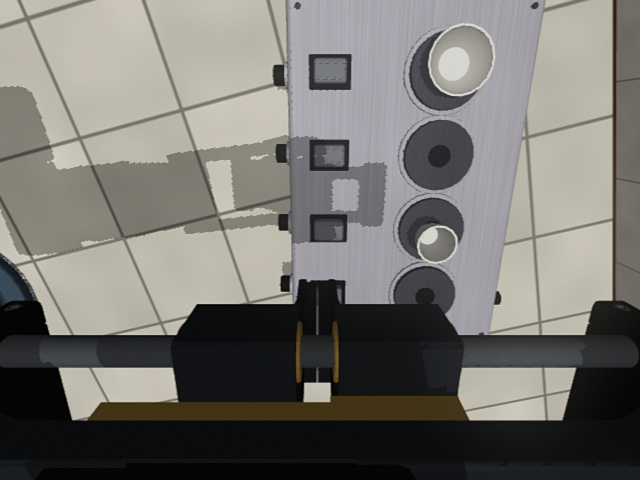

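The wrist view shows the keys at (330,71), (328,155) and (328,228), with the fourth hidden behind the fingers. The second from the left reads lower, about 84 mm. Next I'll fit the row from the cap tops.

```bash
python3 - <<'E'
from h import *
z=np.load("w1.npz"); W=z["W"]; t=np.load("top.npz"); Wt=cloud("top",t["d"])
def caps(W,cs):
    for c in cs:
        m=(np.linalg.norm(W[...,:2]-c,axis=-1)<.028)&(W[...,2]>.081)&(W[...,2]<.1)
        p=W[m]; r=cv2.minAreaRect((p[:,:2]*1000).astype(np.float32)); print(m.sum(),r,np.percentile(p[:,2],[10,50,90]).round(4))
cs=[(.604,.166),(.583,.0845),(.5625,.003),(.542,-.08)]
caps(W,cs[:3]); caps(Wt,cs)
m=(abs(W[...,0]-.62)<.01)&(abs(W[...,1]-.05)<.05);print(np.median(W[m][:,2]))
E
```

```text
867 ((603.37158203125, 167.18312072753906), (23.548294067382812, 33.849002838134766), 75.86245727539062) [0.0871 0.0887 0.0898]
663 ((582.9519653320312, 84.8440170288086), (22.718854904174805, 33.04469299316406), 75.8343505859375) [0.0829 0.0842 0.0854]
598 ((561.9327392578125, 3.0851802825927734), (23.439119338989258, 32.754615783691406), 75.99620056152344) [0.0869 0.0885 0.0897]
142 ((605.3356323242188, 165.1419677734375), (31.756986618041992, 40.12733459472656), 77.67949676513672) [0.0845 0.0884 0.0921]
139 ((585.2798461914062, 83.11079406738281), (32.202579498291016, 49.2210807800293), 49.439300537109375) [0.0818 0.0844 0.0874]
144 ((566.6854858398438, 4.094316482543945), (42.32407760620117, 38.33690643310547), 45.04237365722656) [0.0837 0.0885 0.0922]
151 ((542.539306640625, -77.59475708007812), (40.06439971923828, 52.10826873779297), 84.4140396118164) [0.0828 0.0881 0.0921]
0.4251345064358023
```

>>> apply_moves(plan=[0.298,0.851,-0.6,0,0.298,0.851,-0.6,0,0.298,0.851,-0.6,0,0,0,-0.67,0,0,0,-0.67,0,0,0,-0.67,0,0,0,-0.67,0,0,0,0,0,0,0,0,0,0,0,0,0])

```text
time_s: 4.0
position: [0.6052, 0.1673, 0.1005]
tcp_rot: [[0.245, 0.969, 0.004], [0.969, -0.245, 0.0], [0.001, 0.003, -1.0]]
force: [0.2, 0.4, -0.3]
opening: -0.0
grasp_force: 0.0
```

```bash
python3 - <<'E'
from h import *
for k in range(4):
    s=bot.read_state(); print(s["time_s"],s["position"],s["force"],s["opening"]); bot.capture("wrist") if k<3 else 0
E
```

```text
4.0 [0.60515623 0.16725025 0.10054098] [ 0.18159103  0.44701121 -0.26449122] -0.00023127959546823413
4.05 [0.60497392 0.16732038 0.1004437 ] [-0.64409138  1.09664482  0.87963591] 0.00734633784785589
4.1 [0.60475567 0.1673793  0.10025988] [-0.93775962 -0.26750589 -0.57616166] 0.003447099827128188
4.15 [0.60452423 0.16741783 0.09998214] [ 0.76659568  0.20719798 -0.32810604] 0.007453618589345483
```

>>> apply_moves(plan=[0,0,-0.1,0,0,0,-0.1,0,0,0,0,0,0,0,0,0,0,0,0,0])

```text
time_s: 4.78
position: [0.6038, 0.1674, 0.0888]
tcp_rot: [[0.245, 0.969, 0.0], [0.969, -0.245, 0.0], [0.0, 0.0, -1.0]]
force: [-1.3, 0.4, 2.9]
opening: 0.007
grasp_force: 1.2
```

>>> apply_moves(plan=[0,0,-0.02,0,0,0,0,0,0,0,0,0])

```text
time_s: 5.15
position: [0.6038, 0.1674, 0.0878]
tcp_rot: [[0.245, 0.969, 0.0], [0.969, -0.245, 0.0], [0.0, 0.0, -1.0]]
force: [-0.8, 0.4, 3.5]
opening: 0.004
grasp_force: 1.6
```

>>> apply_moves(plan=[0,0,0.4,0,-0.206,-0.824,0,0,-0.206,-0.824,0,0,0,0,0,0,0,0,-0.2,0,0,0,0,0,0,0,0,0,0,0,-0.1,0,0,0,-0.1,0,0,0,0,0,0,0,0,0,0,0,0,0])

```text
time_s: 6.65
position: [0.5833, 0.0849, 0.0878]
tcp_rot: [[0.245, 0.969, 0.0], [0.969, -0.245, -0.0], [0.0, 0.0, -1.0]]
force: [-0.1, -0.3, 0.1]
opening: 0.009
grasp_force: 0.0
```

>>> apply_moves(plan=[0,0,-0.05,0,0,0,0,0,0,0,0,0])

```text
time_s: 7.02
position: [0.5831, 0.0849, 0.0851]
tcp_rot: [[0.245, 0.969, -0.0], [0.969, -0.245, -0.0], [-0.0, -0.0, -1.0]]
force: [1.2, -0.1, 0.2]
opening: 0.003
grasp_force: 0.0
```

>>> apply_moves(plan=[0,0,-0.012,0,0,0,0,0,0,0,0,0])

```text
time_s: 7.4
position: [0.5832, 0.0849, 0.085]
tcp_rot: [[0.245, 0.97, 0.0], [0.97, -0.245, -0.0], [-0.0, 0.0, -1.0]]
force: [-1.4, 0.2, 5.8]
opening: 0.008
grasp_force: 2.7
```

Key 2 is felt at the latched height and stays in. On to key 3.

>>> apply_moves(plan=[0,0,0.5,0,-0.206,-0.824,0,0,-0.206,-0.824,0,0,0,0,0,0,0,0,-0.228,0,0,0,0,0,0,0,0,0,0,0,-0.1,0,0,0,-0.1,0,0,0,0,0,0,0,0,0,0,0,0,0])

```text
time_s: 8.9
position: [0.5628, 0.0028, 0.0884]
tcp_rot: [[0.245, 0.969, 0.001], [0.969, -0.245, 0.0], [0.001, 0.0, -1.0]]
force: [-0.5, 2.3, 3.8]
opening: 0.004
grasp_force: 1.3
```

Key 3 is up: I felt it at 88.4 mm with 3.8 N. On to key 4.

>>> apply_moves(plan=[0,0,0.4,0,-0.206,-0.824,0,0,-0.206,-0.824,0,0,0,0,0,0,0,0,-0.2,0,0,0,0,0,0,0,0,0,0,0,-0.1,0,0,0,-0.1,0,0,0,0,0,0,0,0,0,0,0,0,0])

```text
time_s: 10.4
position: [0.5421, -0.0796, 0.0884]
tcp_rot: [[0.245, 0.969, 0.0], [0.969, -0.245, 0.0], [0.0, 0.0, -1.0]]
force: [-0.1, 2.4, 2.0]
opening: 0.004
grasp_force: 1.4
```

>>> apply_moves(plan=[0,0,-0.016,0,0,0,0,0,0,0,0,0])

```text
time_s: 10.78
position: [0.5421, -0.0798, 0.0875]
tcp_rot: [[0.245, 0.969, 0.0], [0.969, -0.245, 0.0], [0.0, 0.0, -1.0]]
force: [1.1, 2.4, 3.8]
opening: 0.002
grasp_force: 1.8
```

Key 4 is up as well. Now back over key 2 to press it.

>>> apply_moves(plan=[0,0,0.6,0,0.206,0.824,0,0,0.206,0.824,0,0,0.206,0.824,0,0,0.206,0.824,0,0,0,0,0,0,0,0,-0.4,0,0,0,0,0,0,0,0,0,0,0,-0.1,0,0,0,0,0,0,0,0,0])

```text
time_s: 12.28
position: [0.5833, 0.0848, 0.0925]
tcp_rot: [[0.245, 0.969, 0.0], [0.969, -0.245, -0.0], [0.0, 0.0, -1.0]]
force: [-0.3, -0.1, -0.4]
opening: 0.009
grasp_force: 0.0
```

>>> apply_moves(plan=[0,0,-0.1,0,0,0,-0.1,0,0,0,0,0,0,0,0,0])

```text
time_s: 12.78
position: [0.5834, 0.085, 0.0831]
tcp_rot: [[0.245, 0.97, 0.001], [0.97, -0.245, -0.0], [0.0, 0.001, -1.0]]
force: [-1.6, -0.4, 5.7]
opening: 0.004
grasp_force: 3.4
```

>>> apply_moves(plan=[0,0,-0.025,0,0,0,0,0,0,0,0,0])

```text
time_s: 13.15
position: [0.5834, 0.085, 0.0821]
tcp_rot: [[0.245, 0.97, 0.001], [0.97, -0.245, -0.0], [0.0, 0.001, -1.0]]
force: [-1.6, -1.0, 7.8]
opening: 0.002
grasp_force: 3.9
```

>>> apply_moves(plan=[0,0,0.4,0,0,0,0.9,0,0,0,0.9,0,-0.206,-0.824,0.9,0,-0.206,-0.824,0.9,0,-0.206,-0.824,0.9,0,-0.206,-0.824,0,0,0,0,0,0,0,0,0,0,0,0,0,0])

```text
time_s: 14.4
position: [0.5419, -0.0786, 0.3254]
tcp_rot: [[0.244, 0.97, -0.001], [0.97, -0.244, 0.001], [0.001, -0.002, -1.0]]
force: [-0.2, 0.3, 0.4]
opening: -0.001
grasp_force: 0.0
```

```bash
python3 - <<'E'
from h import *
s=bot.read_state(); im,d=bot.capture("wrist"); cv2.imwrite("pics/w2.png",im[...,::-1]); W=wcloud(d,s)
print(s["time_s"],s["position"])
for c in [(.6032,.1672),(.5827,.0849),(.562,.0026),(.5414,-.0796)]:
    m=(np.linalg.norm(W[...,:2]-c,axis=-1)<.009)&(W[...,2]<.1); print(m.sum(),np.median(W[m][:,2]) if m.sum() else None)
E
```

```text
14.4 [ 0.54187559 -0.07862012  0.32535977]
0 None
295 0.08892551678704805
240 0.08898203270780551
196 0.08882686243265135
```

View pics/w2.png

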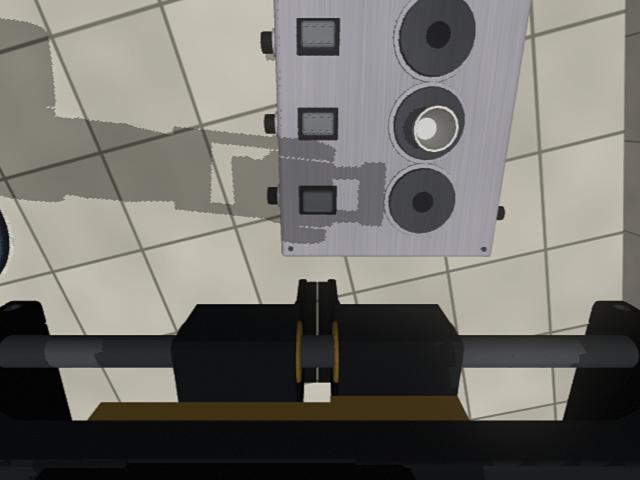

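Keys 2 to 4, at (318,36), (318,124) and (318,200), are all up at 88.9 mm, and the crucible is in its place. I'll check key 1 with the top camera, then hand in.

```bash
python3 - <<'E'
from h import *
for n in ["top","scene"]:
    im,d=bot.capture(n); W=cloud(n,d)
    for c in [(.6032,.1672),(.5827,.0849)]:
        m=(np.linalg.norm(W[...,:2]-c,axis=-1)<.009)&(W[...,2]<.1); print(n,m.sum(),np.median(W[m][:,2]) if m.sum() else None)
print(bot.hand_in())
E
```

```text
top 43 0.08899546823904712
top 42 0.08987738713384326
scene 29 0.08976451689071903
scene 25 0.08901015181079402
the job is handed in; nothing more can be done
None
```

I tapped all four keys from left to right, then pressed the latched one (second from the left); it sprang up, all four keys now measure up, no ware was touched, and the job is handed in.

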